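# Make up a water-sampling kit and an aliquoting kit

## Robot

A 7-joint arm with a two-finger parallel gripper is mounted at the origin on the work surface; the furniture and walls round the work are solid. World frame = base frame: x ahead of the robot, y to its left, z up, the work surface at z = 0. Lengths are in m, angles in rad, forces in N, time in s.
With the tool pointing down it reaches from about 0.425 to 0.95 m from the base axis. Payload 16.7 kg.
Tool frame: the origin (TCP) lies on the centre line of the jaws, within the pads' length; the fingertips stand 19 mm ahead of it and the grasp point (between the pads) is the TCP; z points along the fingers, y is the line along which they close (so a half turn about z gives the same grasp; the last joint's range is limited). The gripper opens to 94 mm and grips with 3 to 60 N. Pads are 16 mm wide; open, the fingers measure 119 mm over their backs; the gripper's body (75 mm by 177 mm) begins 78 mm behind the grasp point.
Start: joints at [-1.258, 0.426, 0.074, 1.606, -0.034, 1.111, -0.067], TCP at [0.301, 0.604, 0.224] pointing down, gripper open.
Joint ranges: [-2.85, 2.85], [-0.5, 2.14], [-1.23, 1.37], [0.21, 2.46], [-1.02, 4.16], [0.16, 2.05], [-2.73, 2.73]. Speed limits (rad/s): [1.89, 1.89, 2.39, 2.39, 3.01, 3.01, 3.01].

## Interface

Orientations are given as [roll, pitch, yaw] about the fixed x, y, z axes, in that order (R = Rz(yaw) Ry(pitch) Rx(roll)).
In Python, from bench import sense, camera, finish_job, boxes_of, outline_of gives the robot as it stands.
- The arm moves only by the tool servo_tool, never from a script. Its argument "increments" is a list of rows, each a list of 3 entries, a list of its own where there are three numbers: the shift along the world's x, y, z in mm, then the turn about the world's z in rad, then the finger opening in mm, from 0 to 94. In form: [[[dx, dy, dz], twist, hand], ...]. A call has 1 to 20 rows; each row shifts and turns the commanded pose from where the row before left it; what a row does not reach is not made up. A row lasts 1/12 s, in which the tool goes at most 41.7 mm and 7.16 degrees, less where a joint would pass 70% of its speed; a pose out of reach is approached as far as the arm can. A call with a gripper value outside its range is refused whole. The fingers move at their own pace and stop on an object; "squeeze" is the grip in N (left out, the last holds). Time passes only in rows, so rows that do not move let the fingers close. It gives the time, the measured TCP pose, the force, the opening and the grip force at its end, in the units of the state.
- sense(): the state, without advancing time (a new reading comes with each control period).
- camera(name): name is "scene" or "top"; returns a dict with "frame" (384x512x3 uint8, red, green, blue), "mtx" (3x3 intrinsics, pixels), "world_to_cam" (4x4, takes a point from world to camera coordinates). Camera axes: x right, y down, z forward; pixel columns grow to the right and rows downward; lengths in m; the calibration is good to about 2 mm. A picture is of the moment at which its call begins. There is no depth.
- finish_job(): hands the job in; it is judged then, once.
Trained networks look in a picture, given as the dict that the camera call returned (one of the last four; its "shot" number tells which), for a name from the list of things; names that differ only in an ending like _2 or _b are one class to them, and where a whole thing is asked for, a point or a joint stands for the part that bears it (a point fixed in the world has none). Each returns a list of dicts, best first, with "p" (0 to 1); they miss things now and then, are a little off and sometimes report something else, mostly with a low value. They report only what shows in the picture. A call takes as long as a camera call. They do not tell look-alikes from the thing itself.
- boxes_of(name, picture): "at" ([x, y, z] in m, in world coordinates, good to about 4 mm: the middle of the surface that is visible of it).
- outline_of(name, picture): "mask" (384x512 bool, what is visible of it).
The state is a dict: "time_s": time; "q": joint angles; "qvel": joint speeds; "joint_torque": joint torques, N m; "tcp_pos": TCP position; "tool_rot": TCP orientation; "force": force on the tool from outside, world axes, zero at the start; "wrist_torque": the same for the moment, N m; "grip_width": finger opening in m; "grasp_force": force on a finger pad.
Only numpy, scipy, OpenCV 4.12 (cv2) and the standard library are available. Lean on these libraries where they do the work, as an engineer would, in place of code of your own. Each camera call takes 0.05 s, during which the arm holds its last target. There are 200 camera calls.

## Task

Make up the two kits from the stock standing in front of the grey trays. The larger tray gets the water-sampling kit: one 50 ml tube, the small white preservative bottle and the red filter box; the smaller tray gets the aliquoting kit: the other 50 ml tube and the red dish of caps. Set each thing down upright and flat on the tray floor inside the pocket or collar made for its shape, knock no tube or bottle over, and leave the filled yellow rack where it stands.

Things in the scene. Friction and masses are not known exactly. Their poses are not given: they have to be found in the camera images.
- tube_a: 50 ml screw-cap tube with a blue cap, standing upright on its own foot in the stock row in front of the trays; 115 mm tall, body 29 mm in diameter, cap 34 mm in diameter from 100 mm up, about 40 g; grasp it round the cap. Two such tubes, interchangeable. Origin: centre of its underside; z points up to the cap.
- tube_b: 50 ml screw-cap tube with a blue cap, standing upright on its own foot in the stock row in front of the trays; 115 mm tall, body 29 mm in diameter, cap 34 mm in diameter from 100 mm up, about 40 g; grasp it round the cap. Two such tubes, interchangeable. Origin: centre of its underside; z points up to the cap.
- bottle: small white preservative bottle, white screw cap, upright in the stock row; 74 mm tall, body 41 mm in diameter up to 56 mm, cap 38 mm in diameter above, about 70 g. Origin: centre of its underside; z up. (The far larger white bottle at the back right is not wanted.)
- filter_box: small red closed box of syringe filters, lid shut, standing on its base in the stock row; solid, 83 mm along its x, 63 mm along its y, 37 mm high, about 90 g. Grasp it across the 63 mm. Origin: centre of its underside; z up.
- cap_dish: shallow round red dish holding spare caps, in the stock row; 54 mm in outside diameter, rim 11 mm high (a cap inside stands 17 mm high), about 30 g. Grasp it across its diameter. Origin: centre of its underside; z up.
- water_tray: larger grey kit tray, 126 (x) x 162 mm (y), fixed; origin under its centre, z up. Floor 6 mm high, outer rim 14. Filter box pocket: centre x 0, y +37 mm, 102 (x) x 82 (y) inside, walls 8 above floor. Bottle collar: centre x -26, y -42.5, 58 inside, 64 outside diameter. Tube collar: centre x +33, y -42.5, 46 inside, 52 outside. Both collars 15 above floor, flat inside.
- aliquot_tray: smaller grey kit tray, 90 (x) x 156 mm (y), fixed; origin under its centre, z up. Floor 6 mm high, outer rim 10. Dish collar: low and wide, centre x 0, y +33 mm, 72 inside, 78 outside diameter, 4 above floor. Tube collar: centre x 0, y -42, 46 inside, 52 outside diameter, 15 above floor. Flat floor inside both.
- filled_rack: small yellow rack full of open micro tubes, 62 x 116 x 59 mm, loose (250 g), standing at the right end of the stock row; not part of any kit. Origin: centre of its underside; its long side is its y.
Not all that is in view belongs to the job. What is shaped like the cap_dish but green or purple is not meant.

How it is judged:
At the end, for the whole second after the job is handed in: Bottle and one tube in the larger tray's collars, the other tube in the smaller tray's narrow collar (11 mm); box in its pocket (13 mm), dish in its low collar (12 mm). All at rest on the tray floor, box and dish flat (0.06 rad), the others upright (0.15 rad) (((x of tube_a in the frame of water_tray between 0.022 and 0.044 m and y of tube_a in the frame of water_tray between -0.0535 and -0.0315 m and z of tube_a in the frame of water_tray between 0.002 and 0.01 m and angle between each of tube_a, tube_b's own z axis and vertical below 0.15 rad and x of tube_b in the frame of aliquot_tray between -0.011 and 0.011 m and y of tube_b in the frame of aliquot_tray between -0.053 and -0.031 m and z of tube_b in the frame of aliquot_tray between 0.002 and 0.01 m) or (x of tube_b in the frame of water_tray between 0.022 and 0.044 m and y of tube_b in the frame of water_tray between -0.0535 and -0.0315 m and z of tube_b in the frame of water_tray between 0.002 and 0.01 m and angle between each of tube_b, tube_a's own z axis and vertical below 0.15 rad and x of tube_a in the frame of aliquot_tray between -0.011 and 0.011 m and y of tube_a in the frame of aliquot_tray between -0.053 and -0.031 m and z of tube_a in the frame of aliquot_tray between 0.002 and 0.01 m)) and x of bottle in the frame of water_tray between -0.037 and -0.015 m and y of bottle in the frame of water_tray between -0.0535 and -0.0315 m and z of bottle in the frame of water_tray between 0.002 and 0.01 m and angle between bottle's own z axis and vertical below 0.15 rad and x of filter_box in the frame of water_tray between -0.013 and 0.013 m and y of filter_box in the frame of water_tray between 0.024 and 0.05 m and z of filter_box in the frame of water_tray between 0.0035 and 0.0085 m and angle between each of filter_box, cap_dish's own z axis and vertical below 0.06 rad and x of cap_dish in the frame of aliquot_tray between -0.012 and 0.012 m and y of cap_dish in the frame of aliquot_tray between 0.021 and 0.045 m and z of cap_dish in the frame of aliquot_tray between 0.0035 and 0.0085 m and linear speed of each of tube_a, tube_b, bottle, filter_box, cap_dish below 0.02 m/s); the robot touches nothing.
It fails at once if a tube or the bottle is knocked over (tilted more than 0.8 rad) (angle between any of tube_a, tube_b, bottle's own z axis and vertical above 0.8 rad).
It fails at once if the filled yellow rack is moved by more than 25 mm (distance of filled_rack from where it was at the start of the episode above 0.025 m).
It also fails if it takes over 122 s, if anything falls off the work surface, if the arm or the gripper's body presses on something with over 40 N, if the wrist force passes 120 N, or if a joint passes its speed limit or range.

## Working session

There is one attempt and no reset: what is moved stays moved. The work goes in short steps, Python scripts to look and compute and a tool call to move; the robot and the scene stay as the last step left them, time stands still between calls to the robot, and variables do not carry over. Pictures are saved under pics/ and viewed, at most 14 in all, crops included, and the job is handed in when it is done.

Besides the shell and the picture viewer there is one more tool, called after ">>>" as name(argument=value, ...), one argument or row to a line, values as JSON. servo_tool: Moves the arm, as the interface text tells. Its arguments: {"type":"object","properties":{"increments":{"type":"array","items":{"type":"array"}},"squeeze":{"type":"number"}},"required":["increments"]}

```bash
mkdir -p pics; cat > h.py <<'E'
import numpy as np,cv2
from bench import *
def save(c,n): cv2.imwrite('pics/'+n,c['frame'][:,:,::-1])
def back(c,uv,z):
    K=c['mtx'];T=c['world_to_cam'];R=T[:3,:3];t=T[:3,3]
    o=-R.T@t;d=R.T@np.linalg.inv(K)@np.array([uv[0],uv[1],1.]);return o+d*(z-o[2])/d[2]
def proj(c,p):
    T=c['world_to_cam'];q=c['mtx']@(T[:3,:3]@np.array(p)+T[:3,3]);return q[:2]/q[2]
E
python3 - <<'E'
from h import *
s=sense();print(s['time_s'],s['tcp_pos'],s['tool_rot'],s['grip_width'])
for n in['top','scene']:
    c=camera(n);save(c,n+'0.png');T=c['world_to_cam'];print(n,'cam at',-T[:3,:3].T@T[:3,3])
    for k in['tube_a','bottle','filter_box','cap_dish','water_tray','aliquot_tray','filled_rack']:
        print(k,[(round(b['p'],2),np.round(b['at'],3).tolist(),proj(c,b['at']).round().tolist()) for b in boxes_of(k,c)[:4]])
E
```

```text
0.0 [0.3005949  0.60392067 0.2237833 ] [-3.14032601e+00  8.52600157e-05  2.67974019e+00] 0.09375507043136845
top cam at [ 0.28707786 -0.00559468  1.10404059]
tube_a [(0.73, [0.445, 0.31, 0.112], [160.0, 176.0])]
bottle [(0.76, [0.434, 0.201, 0.074], [201.0, 182.0])]
filter_box [(0.72, [0.439, -0.097, 0.037], [302.0, 182.0])]
cap_dish [(0.76, [0.506, 0.004, 0.003], [269.0, 162.0]), (0.66, [0.44, 0.11, 0.001], [235.0, 183.0]), (0.62, [0.271, -0.26, 0.004], [356.0, 238.0]), (0.57, [0.179, -0.295, 0.001], [368.0, 269.0])]
water_tray [(0.8, [0.626, 0.192, 0.009], [209.0, 125.0])]
aliquot_tray [(0.9, [0.627, -0.044, 0.005], [283.0, 124.0])]
filled_rack [(0.78, [0.416, -0.197, 0.041], [336.0, 189.0])]
scene cam at [0.35449496 0.87678253 0.99834851]
tube_a [(0.76, [0.43, 0.02, 0.069], [241.0, 192.0]), (0.52, [0.444, 0.32, 0.107], [228.0, 263.0])]
bottle [(0.66, [0.443, 0.224, 0.061], [232.0, 244.0]), (0.3, [0.624, 0.197, 0.007], [176.0, 245.0])]
filter_box [(0.8, [0.439, -0.093, 0.04], [241.0, 174.0])]
cap_dish [(0.7, [0.44, 0.105, 0.001], [237.0, 225.0]), (0.6, [0.193, -0.302, 0.002], [306.0, 147.0]), (0.47, [0.509, 0.002, 0.001], [219.0, 201.0])]
water_tray [(0.72, [0.623, 0.201, 0.004], [176.0, 246.0]), (0.58, [0.414, -0.178, 0.041], [249.0, 159.0])]
aliquot_tray []
filled_rack [(0.93, [0.414, -0.176, 0.038], [249.0, 159.0]), (0.64, [0.621, 0.198, 0.009], [177.0, 244.0])]
```

```bash
python3 - <<'E'
import cv2
a=cv2.imread('pics/top0.png')[80:230,120:400];cv2.imwrite('pics/topc.png',cv2.resize(a,None,fx=2.85,fy=2.85,interpolation=cv2.INTER_CUBIC))
a=cv2.imread('pics/scene0.png')[100:320,100:360];cv2.imwrite('pics/scc.png',cv2.resize(a,None,fx=2.7,fy=2.7,interpolation=cv2.INTER_CUBIC))
E
```

```text
(no output)
```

View pics/topc.png

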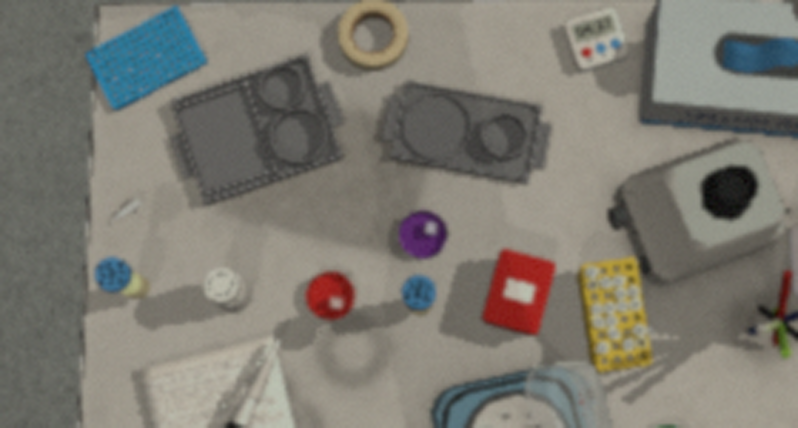

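View pics/scc.png

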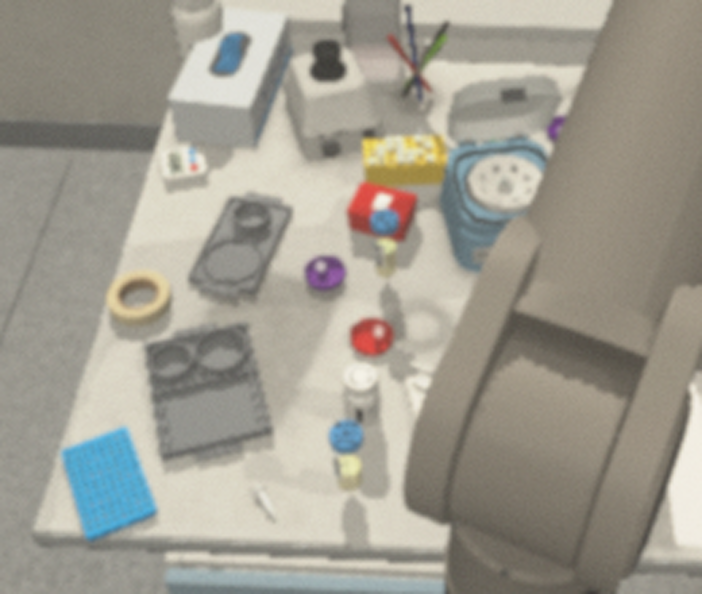

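View pics/top0.png

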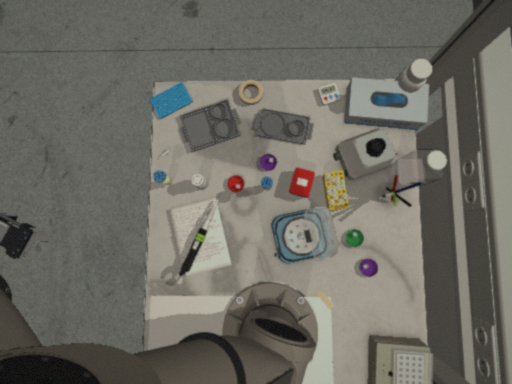

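The top view (crop) shows tubes at (113,274) and (418,293), the bottle at (225,288) and the red dish at (330,296). The box is at (520,291), the yellow rack at (616,314), the water tray at (258,130, yawed about +0.3) and the aliquot tray at (465,132, about -0.16). The purple dish at (422,234) is a decoy. Next I'll refine these positions with model fits.

```bash
cat > fit.py <<'E'
from h import *
from scipy.optimize import least_squares, minimize
A=np.linspace(0,2*np.pi,40,endpoint=False)
def cyl(r,z0,z1): return np.array([[r*np.cos(a),r*np.sin(a),z] for z in(z0,z1) for a in A])
def boxp(x,y,z): return np.array([[i*x/2,j*y/2,k] for i in(-1,1) for j in(-1,1) for k in(0,z)])
def place(P,x,y,t=0):
    c,s=np.cos(t),np.sin(t);return np.c_[x+c*P[:,0]-s*P[:,1],y+s*P[:,0]+c*P[:,1],P[:,2]]
def pj(c,P):
    T=c['world_to_cam'];q=(P@T[:3,:3].T+T[:3,3])@c['mtx'].T;return q[:,:2]/q[:,2:]
def mom(pts):
    h=cv2.convexHull((pts*64).astype(np.float32));m=cv2.moments(h);return np.array([m['m10'],m['m01']])/m['m00']/64
def blob(mask,uv):
    n,l,st,ce=cv2.connectedComponentsWithStats(mask.astype(np.uint8))
    k=1+np.argmin(np.linalg.norm(ce[1:]-uv,axis=1)+ (st[1:,4]<12)*99);return l==k,ce[k],st[k,4]
def hsv(c): return cv2.cvtColor(c['frame'],cv2.COLOR_RGB2HSV).astype(int)
def red(c): h=hsv(c);return ((h[...,0]<8)|(h[...,0]>172))&(h[...,1]>130)&(h[...,2]>60)
def blue(c): h=hsv(c);return (h[...,0]>95)&(h[...,0]<115)&(h[...,1]>110)
def grad(c):
    g=cv2.GaussianBlur(cv2.cvtColor(c['frame'],cv2.COLOR_RGB2GRAY).astype(np.float32),(0,0),.7)
    m=np.hypot(cv2.Sobel(g,5,1,0),cv2.Sobel(g,5,0,1));return np.minimum(m,80)
def seg(a,b,n=60): return np.linspace(a,b,n)
def rect(cx,cy,w,h,z):
    p=[np.array([cx+i*w/2,cy+j*h/2,z]) for i,j in((-1,-1),(1,-1),(1,1),(-1,1))];return np.vstack([seg(p[i],p[(i+1)%4]) for i in range(4)])
def circ(cx,cy,d,z,n=80):
    a=np.linspace(0,2*np.pi,n);return np.c_[cx+d/2*np.cos(a),cy+d/2*np.sin(a),a*0+z]
WT=np.vstack([rect(0,0,.126,.162,.014),rect(0,.037,.102,.082,.014),circ(-.026,-.0425,.061,.021),circ(.033,-.0425,.049,.021)])
AT=np.vstack([rect(0,0,.090,.156,.010),circ(0,.033,.075,.010),circ(0,-.042,.049,.021)])
def edgefit(cs,P,x0,rng=.02):
    G=[grad(c) for c in cs]
    def f(v):
        s=0
        for c,g in zip(cs,G):
            u=pj(c,place(P,*v)).astype(np.float32);s-=cv2.remap(g,u[:,0],u[:,1],1).mean()
        return s
    best=min((minimize(f,np.array(x0)+d,method='Nelder-Mead',options=dict(initial_simplex=np.array(x0)+d+np.array([[0,0,0],[.008,0,0],[0,.008,0],[0,0,.08]]))) for d in [(a,b,t) for a in(-.01,0,.01) for b in(-.01,0,.01) for t in(-.1,0,.1)]),key=lambda r:r.fun)
    return best.x.round(4),round(best.fun,1)
E
cat > m.py <<'E'
from fit import *
ct,cs=camera('top'),camera('scene')
for nm,P,x0 in(('water',WT,(.626,.192,.3)),('aliq',AT,(.627,-.044,-.16))):
    for l in([ct],[cs],[ct,cs]): print(nm,len(l),*edgefit(l,P,x0))
def two(nm,P,g,fm):
    obs=[]
    for c in(ct,cs):
        m,ce,a=blob(fm(c),pj(c,place(P,*g)).mean(0));obs.append(ce);
        r=least_squares(lambda v:mom(pj(c,place(P,*v)))-ce,g,diff_step=1e-3);h=cv2.contourArea(cv2.convexHull(pj(c,place(P,*g)).astype(np.float32)))
        print(nm,r.x.round(4),'area',a,round(h))
two('tubeA',cyl(.017,.1,.115),(.445,.31),blue);two('tubeB',cyl(.017,.1,.115),(.43,.01),blue)
two('dish',cyl(.027,0,.011),(.44,.107),red)
two('box',place(boxp(.083,.063,.037),0,0,-.22),(.439,-.095),red)
B=np.vstack([cyl(.0205,0,.056),cyl(.019,.056,.074)])
two('bottle',B,(.44,.205),lambda c:outline_of('bottle',c)[0]['mask'])
m,_,_=blob(red(ct),pj(ct,np.array([[.439,-.097,.037]]))[0])
p=np.array([back(ct,(u,v),.037)[:2] for v,u in np.argwhere(m)])
print(cv2.minAreaRect((p*1000).astype(np.float32)))
print(edgefit([ct],rect(0,0,.083,.063,.037),(.437,-.095,-.22)),edgefit([cs],rect(0,0,.083,.063,.037),(.437,-.095,-.22)))
E
python3 m.py
```

```text
water 1 [0.6174 0.2071 0.3502] -51.7
water 1 [0.6282 0.1925 0.3539] -62.4
water 2 [0.6244 0.1916 0.3559] -110.6
aliq 1 [ 0.6197 -0.0431 -0.1728] -54.4
aliq 1 [ 0.6176 -0.0431 -0.1767] -66.6
aliq 2 [ 0.6189 -0.0432 -0.1725] -119.9
tubeA [0.4468 0.3144] area 94 131
tubeA [0.4466 0.3126] area 56 140
tubeB [0.4274 0.0088] area 91 122
tubeB [0.4466 0.3126] area 56 94
dish [0.4396 0.1076] area 190 243
dish [0.4397 0.1092] area 108 200
box [ 0.4397 -0.097 ] area 445 608
box [ 0.4433 -0.109 ] area 195 478
bottle [0.441  0.2128] area 211 210
bottle [0.4394 0.2158] area 245 293
((437.8933410644531, -96.08967590332031), (60.728721618652344, 80.74365997314453), 73.94002532958984)
(array([ 0.4377, -0.0954, -0.2794]), np.float64(-79.4)) (array([ 0.4353, -0.0802,  0.1009]), np.float64(-74.3))
```

```bash
cat > ov.py <<'E'
from fit import *
ct,cs=camera('top'),camera('scene')
B=np.vstack([circ(0,0,.038,.074),circ(0,0,.041,0)]);Tb=np.vstack([circ(0,0,.034,.115),circ(0,0,.029,0)])
L=[(WT,.6244,.1916,.356),(AT,.6189,-.0432,-.1725),(B,.440,.214,0),(Tb,.4467,.3135,0),(Tb,.4274,.0088,0),(circ(0,0,.054,.011),.4397,.108,0),(rect(0,0,.083,.063,.037),.4378,-.0955,-.28)]
o=[]
for c,(x,y,w,h) in((ct,(140,90,200,120)),(cs,(135,140,130,160))):
    s=4 if c is ct else 3.75
    im=cv2.resize(np.ascontiguousarray(c['frame'][y:y+h,x:x+w,::-1]),None,fx=s,fy=s,interpolation=cv2.INTER_CUBIC)
    for P,*v in L:
        for u in (pj(c,place(P,*v))+.5-[x,y])*s: cv2.circle(im,(int(u[0]),int(u[1])),0,(0,255,0),-1)
    cv2.imwrite('pics/ov_%d.png'%len(o),im);o.append(0)
E
python3 ov.py
```

```text
(no output)
```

View pics/ov_0.png

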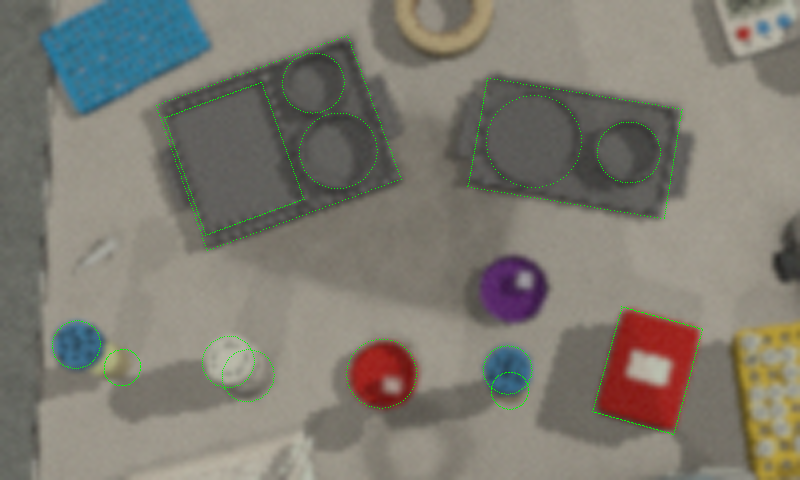

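View pics/ov_1.png

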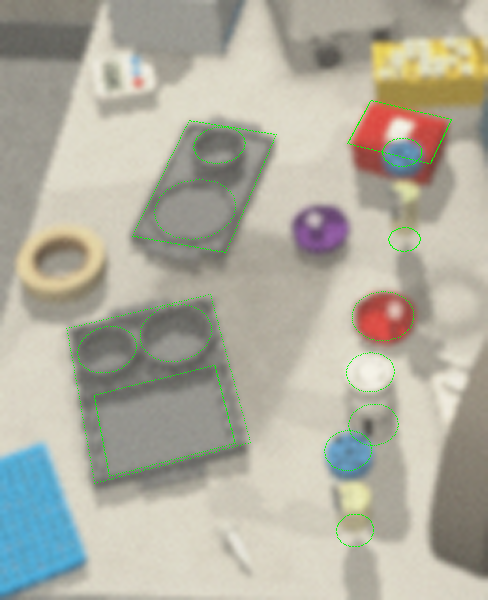

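The overlays match in both views. First: tube_b to the aliquot collar.

>>> servo_tool(
  increments=[
    [[6,-29.8,0],0,60],
    [[6,-29.8,0],0,60],
    [[6,-29.8,0],0,60],
    [[6,-29.8,0],0,60],
    [[6,-29.8,0],0,60],
    [[6,-29.8,0],0,60],
    [[6,-29.8,0],0,60],
    [[6,-29.8,0],0,60],
    [[6,-29.8,0],0,60],
    [[6,-29.8,0],0,60],
    [[6,-29.8,0],0,60],
    [[6,-29.8,0],0,60],
    [[6,-29.8,0],0,60],
    [[6,-29.8,0],0,60],
    [[6,-29.8,0],0,60],
    [[6,-29.8,0],0,60],
    [[6,-29.8,0],0,60],
    [[6,-29.8,0],0,60],
    [[6,-29.8,0],0,60],
    [[6,-29.8,0],0,60],
  ],
  squeeze=15,
)

```text
time_s: 2.77
tcp_pos: [0.4208, 0.0068, 0.2248]
tool_rot: [3.141, 0.0, 2.68]
force: [1.1, 0.5, 0.5]
grip_width: 0.0599
grasp_force: 0.0
```

>>> servo_tool(
  increments=[
    [[0,0,0],0,60],
    [[0,0,0],0,60],
  ],
)

```text
time_s: 2.93
tcp_pos: [0.4209, 0.0071, 0.2246]
tool_rot: [3.141, 0.0, 2.677]
force: [-1.0, 0.3, -0.2]
grip_width: 0.0601
grasp_force: 0.0
```

```bash
python3 -c "
from bench import sense
print(sense()['q'])"
```

```text
[-0.66701167 -0.02598324  0.49684807  2.16487085  0.01447058  0.99921178
  0.92785491]
```

>>> servo_tool(
  increments=[
    [[6.5,1.7,-10],0,60],
    [[0,0,-25],0,60],
    [[0,0,-25],0,60],
    [[0,0,-25],0,60],
    [[0,0,-20],0,60],
    [[0,0,-12],0,60],
    [[0,0,0],0,60],
    [[0,0,0],0,25],
    [[0,0,0],0,25],
    [[0,0,0],0,25],
    [[0,0,0],0,25],
    [[0,0,0],0,25],
    [[0,0,0],0,25],
    [[0,0,0],0,25],
  ],
)

```text
time_s: 4.1
tcp_pos: [0.4279, 0.0101, 0.1081]
tool_rot: [3.141, 0.001, 2.68]
force: [0.0, -1.8, 7.9]
grip_width: 0.034
grasp_force: 15.0
```

>>> servo_tool(
  increments=[
    [[0,0,20],0,25],
    [[0,0,30],0,25],
    [[0,0,30],0,25],
    [[18,-9,0],0,25],
    [[26,-13.5,0],0,25],
    [[26,-13.5,0],0,25],
    [[26,-13.5,0],0,25],
    [[26,-13.5,0],0,25],
    [[26,-13.5,0],0,25],
    [[22,-11.3,0],0,25],
    [[13.8,-7,0],0,25],
    [[0,0,0],0,25],
    [[0,0,0],0,25],
    [[0,0,0],0,25],
  ],
)

```text
time_s: 5.27
tcp_pos: [0.6104, -0.0846, 0.1873]
tool_rot: [-3.141, -0.001, 2.68]
force: [0.1, -0.2, -0.4]
grip_width: 0.0341
grasp_force: 15.0
```

>>> servo_tool(
  increments=[
    [[1,0,-20],0,25],
    [[0,0,-25],0,25],
    [[0,0,-15],0,25],
    [[0,0,-8],0,25],
    [[0,0,-3],0,25],
    [[0,0,-2],0,25],
    [[0,0,0],0,25],
    [[0,0,0],0,25],
  ],
)

```text
time_s: 5.93
tcp_pos: [0.6125, -0.0848, 0.1154]
tool_rot: [3.141, 0.001, 2.68]
force: [0.8, -0.2, -1.3]
grip_width: 0.034
grasp_force: 15.0
```

>>> servo_tool(
  increments=[
    [[0,0,-1.5],0,25],
    [[0,0,0],0,25],
    [[0,0,0],0,40],
    [[0,0,0],0,60],
    [[0,0,0],0,60],
    [[0,0,10],0,60],
    [[0,0,25],0,60],
    [[0,0,25],0,60],
  ],
)

```text
time_s: 6.6
tcp_pos: [0.6114, -0.085, 0.1737]
tool_rot: [-3.14, -0.002, 2.679]
force: [0.1, 1.1, 1.0]
grip_width: 0.06
grasp_force: 0.0
```

>>> servo_tool(
  increments=[
    [[-14.3,16,0],-0.107,86],
    [[-14.3,16,0],-0.107,86],
    [[-14.3,16,0],-0.107,86],
    [[-14.3,16,0],-0.107,86],
    [[-14.3,16,0],-0.107,86],
    [[-14.3,16,0],-0.107,86],
    [[-14.3,16,0],-0.107,86],
    [[-14.3,16,0],-0.107,86],
    [[-14.3,16,0],-0.107,86],
    [[-14.3,16,0],-0.107,86],
    [[-14.3,16,0],-0.107,86],
    [[-14.3,16,0],-0.107,86],
    [[0,0,0],0,86],
    [[0,0,0],0,86],
  ],
)

```text
time_s: 7.77
tcp_pos: [0.4402, 0.1082, 0.1735]
tool_rot: [-3.142, -0.001, 1.4]
force: [1.1, -0.8, -0.1]
grip_width: 0.0862
grasp_force: 0.0
```

```bash
python3 - <<'E'
from fit import *
c=camera('top');c2=camera('scene')
a=cv2.resize(c['frame'][90:210,140:340,::-1],None,fx=4,fy=4,interpolation=2);cv2.imwrite('pics/t1.png',a)
print(sense()['q'])
for k in(c,c2):print([(round(b['p'],2),b['at']) for b in boxes_of('tube_a',k)])
E
```

```text
[-1.15964823  0.15157902  0.86755634  2.17396819 -0.15121528  0.87408173
 -0.37275492]
[(0.52, [0.6069, -0.0853, 0.1184]), (0.42, [0.4439, 0.3096, 0.1104])]
[(0.74, [0.446, 0.3192, 0.1069]), (0.7, [0.6158, -0.0785, 0.0748])]
```

View pics/t1.png

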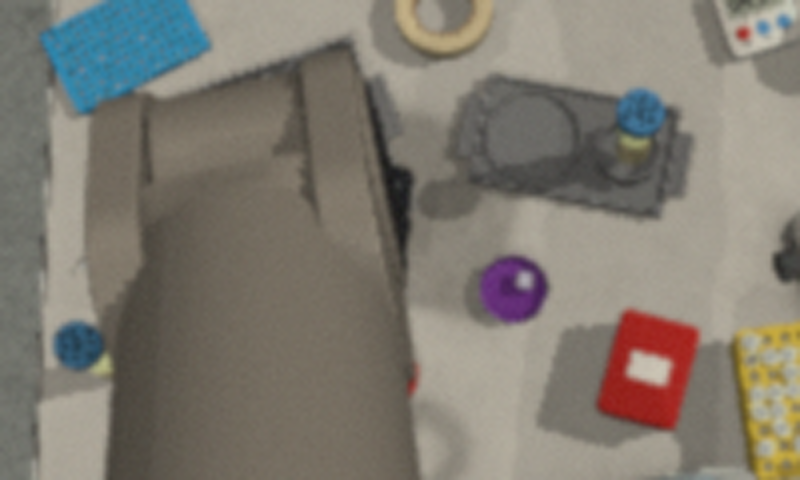

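Tube_b stands in the aliquot collar, with its cap at (640,112). Next is the red dish.

>>> servo_tool(
  increments=[
    [[0,0,-25],0,74],
    [[0,0,-30],0,74],
    [[0,0,-30],0,74],
    [[0,0,-25],0,74],
    [[0,0,-20],0,74],
    [[0,0,-12],0,74],
    [[0,0,-5],0,74],
    [[0,0,-2],0,74],
    [[0,0,0],0,74],
    [[0,0,0],0,45],
    [[0,0,0],0,45],
    [[0,0,0],0,45],
    [[0,0,0],0,45],
    [[0,0,0],0,45],
    [[0,0,0],0,45],
  ],
  squeeze=8,
)

```text
time_s: 9.22
tcp_pos: [0.4408, 0.1075, 0.0244]
tool_rot: [3.141, -0.001, 1.396]
force: [-0.8, -0.0, 7.2]
grip_width: 0.0526
grasp_force: 8.0
```

>>> servo_tool(
  increments=[
    [[0,0,15],0,45],
    [[0,0,30],0,45],
    [[0,0,25],0,45],
    [[18,-12,0],0,45],
    [[26,-17,0],0,45],
    [[26,-17,0],0,45],
    [[26,-17,0],0,45],
    [[26,-17,0],0,45],
    [[26,-17,0],0,45],
    [[22,-13,0],0,45],
    [[14,-8,0],0,45],
    [[0,0,0],0,45],
    [[0,0,0],0,45],
    [[0,0,0],0,45],
  ],
)

```text
time_s: 10.38
tcp_pos: [0.6236, -0.0104, 0.0937]
tool_rot: [-3.141, -0.0, 1.396]
force: [-1.0, 0.7, -0.5]
grip_width: 0.053
grasp_force: 8.0
```

>>> servo_tool(
  increments=[
    [[1,0,-20],0,45],
    [[0,0,-20],0,45],
    [[0,0,-12],0,45],
    [[0,0,-6],0,45],
    [[0,0,-3],0,45],
    [[0,0,-1.5],0,45],
    [[0,0,0],0,45],
    [[0,0,0],0,45],
  ],
)

```text
time_s: 11.05
tcp_pos: [0.6258, -0.0108, 0.0322]
tool_rot: [3.141, -0.0, 1.396]
force: [1.0, 1.0, -0.1]
grip_width: 0.0526
grasp_force: 8.0
```

>>> servo_tool(
  increments=[
    [[0,0,-1.5],0,45],
    [[0,0,0],0,45],
    [[0,0,0],0,60],
    [[0,0,0],0,70],
    [[0,0,0],0,70],
    [[0,0,5],0,70],
    [[0,0,25],0,70],
    [[0,0,35],0,70],
    [[0,0,35],0,70],
    [[0,0,35],0,70],
    [[0,0,25],0,70],
  ],
)

```text
time_s: 11.97
tcp_pos: [0.6258, -0.0113, 0.1933]
tool_rot: [3.14, -0.001, 1.395]
force: [-0.2, 0.5, 0.4]
grip_width: 0.0701
grasp_force: 0.0
```

>>> servo_tool(
  increments=[
    [[-15.6,-7,0],0.122,80],
    [[-15.6,-7,0],0.122,80],
    [[-15.6,-7,0],0.122,80],
    [[-15.6,-7,0],0.122,80],
    [[-15.6,-7,0],0.122,80],
    [[-15.6,-7,0],0.122,80],
    [[-15.6,-7,0],0.122,80],
    [[-15.6,-7,0],0.122,80],
    [[-15.6,-7,0],0.122,80],
    [[-15.6,-7,0],0.122,80],
    [[-15.6,-7,0],0.122,80],
    [[-15.6,-7,0],0.122,80],
    [[0,0,0],0,80],
    [[0,0,0],0,80],
  ],
)

```text
time_s: 13.13
tcp_pos: [0.438, -0.0952, 0.1905]
tool_rot: [3.141, 0.001, 2.857]
force: [0.6, 0.1, -0.6]
grip_width: 0.0802
grasp_force: 0.0
```

```bash
python3 - <<'E'
from fit import *
c=camera('top');c2=camera('scene')
a=cv2.resize(c['frame'][90:210,140:340,::-1],None,fx=4,fy=4,interpolation=2);cv2.imwrite('pics/t2.png',a)
print(sense()['q'])
for k in(c,c2):
    for P,g in((cyl(.027,.006,.017),(.6246,-.0107)),):
        m,ce,ar=blob(red(k),pj(k,place(P,*g)).mean(0));print(ar,least_squares(lambda v:mom(pj(k,place(P,*v)))-ce,g,diff_step=1e-3).x)
E
```

```text
[-0.47641913  0.08708784  0.58473514  2.15602088 -0.06090993  0.9131258
  1.43047532]
195 [ 0.62618276 -0.01084902]
97 [ 0.62653683 -0.0089182 ]
```

View pics/t2.png

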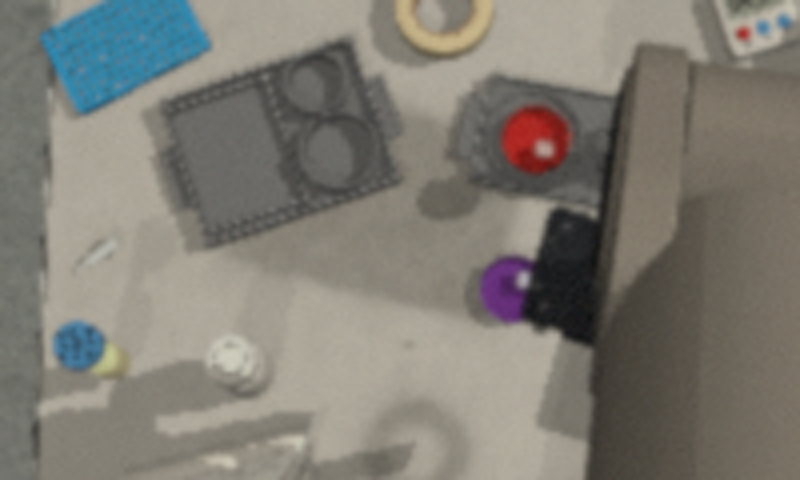

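The dish sits in its collar at (537,139). Next is the filter box.

>>> servo_tool(
  increments=[
    [[0,0,-25],0,80],
    [[0,0,-30],0,80],
    [[0,0,-30],0,80],
    [[0,0,-30],0,80],
    [[0,0,-25],0,80],
    [[0,0,-13],0,80],
    [[0,0,-7],0,80],
    [[0,0,0],0,80],
    [[0,0,0],0,55],
    [[0,0,0],0,55],
    [[0,0,0],0,55],
    [[0,0,0],0,55],
    [[0,0,0],0,55],
    [[0,0,0],0,55],
  ],
  squeeze=20,
)

```text
time_s: 14.4
tcp_pos: [0.439, -0.0947, 0.0309]
tool_rot: [3.141, 0.002, 2.86]
force: [-0.6, 0.4, 9.0]
grip_width: 0.0627
grasp_force: 20.0
```

>>> servo_tool(
  increments=[
    [[0,0,15],0,55],
    [[0,0,35],0,55],
    [[0,0,35],0,55],
    [[0,0,35],0,55],
    [[12.3,22.9,0],0.045,55],
    [[12.3,22.9,0],0.045,55],
    [[12.3,22.9,0],0.045,55],
    [[12.3,22.9,0],0.045,55],
    [[12.3,22.9,0],0.045,55],
    [[12.3,22.9,0],0.045,55],
    [[12.3,22.9,0],0.045,55],
    [[12.3,22.9,0],0.045,55],
    [[12.3,22.9,0],0.045,55],
    [[12.3,22.9,0],0.045,55],
    [[12.3,22.9,0],0.045,55],
    [[12.3,22.9,0],0.045,55],
    [[12.3,22.9,0],0.045,55],
    [[12.3,22.9,0],0.045,55],
    [[0,0,0],0,55],
    [[0,0,0],0,55],
  ],
)

```text
time_s: 16.07
tcp_pos: [0.6097, 0.2287, 0.1472]
tool_rot: [-3.142, -0.004, -2.789]
force: [-0.1, -0.4, -2.1]
grip_width: 0.0628
grasp_force: 20.0
```

>>> servo_tool(
  increments=[
    [[0,0,0],0,55],
    [[0,0,0],0,55],
  ],
)

```text
time_s: 16.23
tcp_pos: [0.6099, 0.2254, 0.1488]
tool_rot: [-3.141, -0.002, -2.794]
force: [-0.1, 0.4, -1.1]
grip_width: 0.0626
grasp_force: 20.0
```

>>> servo_tool(
  increments=[
    [[1.5,1,-20],0,55],
    [[0,0,-30],0,55],
    [[0,0,-30],0,55],
    [[0,0,-15],0,55],
    [[0,0,-8],0,55],
    [[0,0,-4],0,55],
    [[0,0,-3],0,55],
    [[0,0,0],0,55],
    [[0,0,0],0,55],
  ],
)

```text
time_s: 16.98
tcp_pos: [0.6125, 0.2269, 0.041]
tool_rot: [3.141, 0.001, -2.794]
force: [0.2, 0.0, -0.6]
grip_width: 0.0628
grasp_force: 20.0
```

>>> servo_tool(
  increments=[
    [[0,0,-2.5],0,55],
    [[0,0,-1.5],0,55],
    [[0,0,0],0,55],
    [[0,0,0],0,70],
    [[0,0,0],0,76],
    [[0,0,0],0,76],
    [[0,0,10],0,76],
    [[0,0,30],0,76],
    [[0,0,35],0,76],
    [[0,0,35],0,70],
  ],
)

```text
time_s: 17.82
tcp_pos: [0.6115, 0.2263, 0.1475]
tool_rot: [-3.141, -0.001, -2.794]
force: [0.5, 1.0, 0.5]
grip_width: 0.0723
grasp_force: 0.0
```

>>> servo_tool(
  increments=[
    [[-21.6,-1.6,0],-0.04,66],
    [[-21.6,-1.6,0],-0.04,66],
    [[-21.6,-1.6,0],-0.04,66],
    [[-21.6,-1.6,0],-0.04,66],
    [[-21.6,-1.6,0],-0.04,66],
    [[-21.6,-1.6,0],-0.04,66],
    [[-21.6,-1.6,0],-0.04,66],
    [[-21.6,-1.6,0],-0.04,66],
    [[0,0,0],0,66],
    [[0,0,0],0,66],
    [[0,0,0],0,66],
  ],
)

```text
time_s: 18.73
tcp_pos: [0.4399, 0.2143, 0.1467]
tool_rot: [3.141, 0.001, -3.113]
force: [0.1, -0.1, -0.2]
grip_width: 0.066
grasp_force: 0.0
```

>>> servo_tool(
  increments=[
    [[0,0,-15],0,66],
    [[0,0,-25],0,66],
    [[0,0,-20],0,66],
    [[0,0,-13],0,66],
    [[0,0,-7],0,66],
    [[0,0,0],0,66],
    [[0,0,0],0,30],
    [[0,0,0],0,30],
    [[0,0,0],0,30],
    [[0,0,0],0,30],
    [[0,0,0],0,30],
    [[0,0,0],0,30],
    [[0,0,0],0,30],
  ],
  squeeze=15,
)

```text
time_s: 19.82
tcp_pos: [0.4396, 0.2142, 0.0665]
tool_rot: [3.141, 0.001, -3.113]
force: [-0.6, -0.7, 8.2]
grip_width: 0.0401
grasp_force: 15.0
```

>>> servo_tool(
  increments=[
    [[0,0,15],0,30],
    [[0,0,30],0,30],
    [[0,0,25],0,30],
    [[21.9,-8.9,0],0,30],
    [[21.9,-8.9,0],0,30],
    [[21.9,-8.9,0],0,30],
    [[21.9,-8.9,0],0,30],
    [[21.9,-8.9,0],0,30],
    [[21.9,-8.9,0],0,30],
    [[21.9,-8.9,0],0,30],
    [[21.9,-8.9,0],0,30],
    [[0,0,0],0,30],
    [[0,0,0],0,30],
    [[0,0,0],0,30],
  ],
)

```text
time_s: 20.98
tcp_pos: [0.6138, 0.1429, 0.1357]
tool_rot: [-3.141, -0.001, -3.113]
force: [-0.4, 0.6, 0.9]
grip_width: 0.0406
grasp_force: 15.0
```

>>> servo_tool(
  increments=[
    [[1,0,-20],0,30],
    [[0,0,-20],0,30],
    [[0,0,-12],0,30],
    [[0,0,-6],0,30],
    [[0,0,-3],0,30],
    [[0,0,0],0,30],
    [[0,0,-1.5],0,30],
    [[0,0,0],0,30],
  ],
)

```text
time_s: 21.65
tcp_pos: [0.6157, 0.1429, 0.0741]
tool_rot: [3.141, 0.001, -3.113]
force: [-0.8, 0.3, -0.6]
grip_width: 0.0406
grasp_force: 15.0
```

>>> servo_tool(
  increments=[
    [[0,0,-1.7],0,30],
    [[0,0,0],0,30],
    [[0,0,0],0,50],
    [[0,0,0],0,62],
    [[0,0,0],0,62],
    [[0,0,10],0,62],
    [[0,0,30],0,62],
    [[0,0,40],0,62],
    [[0,0,40],0,62],
  ],
)

```text
time_s: 22.4
tcp_pos: [0.6147, 0.1423, 0.1933]
tool_rot: [-3.141, -0.001, -3.114]
force: [0.5, 1.4, 0.4]
grip_width: 0.062
grasp_force: 0.0
```

>>> servo_tool(
  increments=[
    [[-16.9,17.1,0],0,62],
    [[-16.9,17.1,0],0,62],
    [[-16.9,17.1,0],0,62],
    [[-16.9,17.1,0],0,62],
    [[-16.9,17.1,0],0,62],
    [[-16.9,17.1,0],0,62],
    [[-16.9,17.1,0],0,62],
    [[-16.9,17.1,0],0,62],
    [[-16.9,17.1,0],0,62],
    [[-16.9,17.1,0],0,62],
    [[0,0,0],0,62],
    [[0,0,0],0,62],
    [[0,0,0],0,62],
  ],
)

```text
time_s: 23.48
tcp_pos: [0.4468, 0.3134, 0.1923]
tool_rot: [3.141, 0.001, -3.114]
force: [-0.4, -0.6, 0.2]
grip_width: 0.0619
grasp_force: 0.0
```

```bash
python3 - <<'E'
from fit import *
c=camera('top')
a=cv2.resize(c['frame'][90:210,140:340,::-1],None,fx=4,fy=4,interpolation=2);cv2.imwrite('pics/t3.png',a)
E
```

```text
(no output)
```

View pics/t3.png

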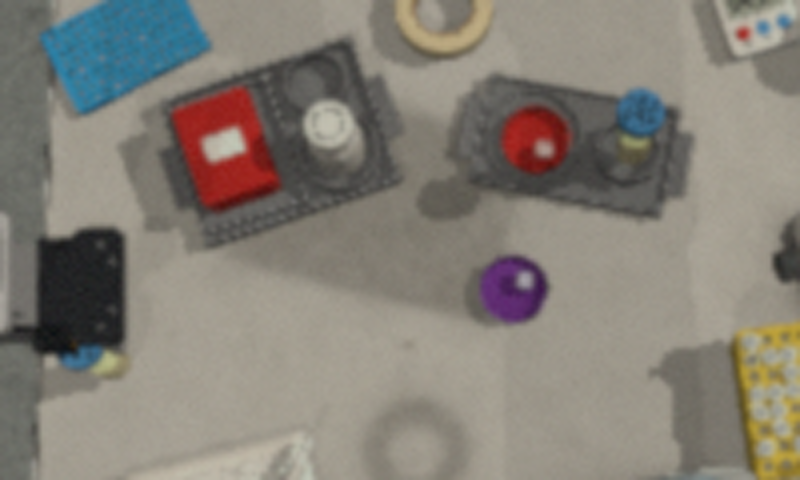

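The box (225,148) and bottle (330,140) are in place in the water tray. Tube_a is the last one.

>>> servo_tool(
  increments=[
    [[0,0,-15],0,62],
    [[0,0,-25],0,62],
    [[0,0,-25],0,62],
    [[0,0,-13],0,62],
    [[0,0,-7],0,62],
    [[0,0,0],0,62],
    [[0,0,0],0,25],
    [[0,0,0],0,25],
    [[0,0,0],0,25],
    [[0,0,0],0,25],
    [[0,0,0],0,25],
    [[0,0,0],0,25],
    [[0,0,0],0,25],
  ],
)

```text
time_s: 24.62
tcp_pos: [0.4467, 0.314, 0.1074]
tool_rot: [3.141, 0.001, -3.113]
force: [-0.5, -1.0, 6.9]
grip_width: 0.0341
grasp_force: 15.0
```

>>> servo_tool(
  increments=[
    [[0,0,20],0,25],
    [[0,0,30],0,25],
    [[0,0,30],0,25],
    [[0,0,30],0,25],
    [[20.3,-13.7,0],0,25],
    [[20.3,-13.7,0],0,25],
    [[20.3,-13.7,0],0,25],
    [[20.3,-13.7,0],0,25],
    [[20.3,-13.7,0],0,25],
    [[20.3,-13.7,0],0,25],
    [[20.3,-13.7,0],0,25],
    [[20.3,-13.7,0],0,25],
    [[20.3,-13.7,0],0,25],
    [[20.3,-13.7,0],0,25],
    [[20.3,-13.7,0],0,25],
    [[0,0,0],0,25],
    [[0,0,0],0,25],
    [[0,0,0],0,25],
  ],
)

```text
time_s: 26.12
tcp_pos: [0.6692, 0.1634, 0.2165]
tool_rot: [3.142, -0.001, -3.113]
force: [-0.0, 0.1, 0.1]
grip_width: 0.0338
grasp_force: 15.0
```

Target z is about 0.1134.

>>> servo_tool(
  increments=[
    [[1,0,-20],0,25],
    [[0,0,-30],0,25],
    [[0,0,-25],0,25],
    [[0,0,-15],0,25],
    [[0,0,-7],0,25],
    [[0,0,-3],0,25],
    [[0,0,-1.5],0,25],
    [[0,0,0],0,25],
    [[0,0,0],0,25],
  ],
)

```text
time_s: 26.87
tcp_pos: [0.6712, 0.1634, 0.1165]
tool_rot: [3.141, 0.001, -3.113]
force: [0.6, -0.0, -2.1]
grip_width: 0.0338
grasp_force: 15.0
```

>>> servo_tool(
  increments=[
    [[0,0,-1.5],0,25],
    [[0,0,-1],0,25],
    [[0,0,0],0,25],
    [[0,0,0],0,40],
    [[0,0,0],0,56],
    [[0,0,0],0,56],
    [[0,0,10],0,56],
    [[0,0,30],0,56],
    [[0,0,40],0,56],
    [[0,0,40],0,56],
    [[-20,30,0],0,56],
    [[-20,30,0],0,56],
    [[-20,30,0],0,56],
    [[-20,30,0],0,56],
    [[-20,30,0],0,56],
    [[-20,30,0],0,56],
    [[-20,30,0],0,56],
    [[-20,30,0],0,56],
    [[0,0,0],0,56],
    [[0,0,0],0,56],
  ],
)

```text
time_s: 28.53
tcp_pos: [0.5092, 0.4051, 0.2333]
tool_rot: [3.141, -0.0, -3.11]
force: [-0.3, -0.4, -0.1]
grip_width: 0.0563
grasp_force: 0.0
```

```bash
cat > v.py <<'E'
from fit import *
ct,cs=camera('top'),camera('scene')
a=cv2.resize(ct['frame'][90:210,140:340,::-1],None,fx=4,fy=4,interpolation=2)
b=cv2.resize(cs['frame'][140:300,135:265,::-1],None,fx=3.5,fy=3.5,interpolation=2)
cv2.imwrite('pics/f1.png',a);cv2.imwrite('pics/f2.png',b)
W=(.6244,.1916,.353);Q=(.6189,-.0432,-.1725)
def loc(f,p): d=np.array(p)-f[:2];c,s=np.cos(f[2]),np.sin(f[2]);return (np.array([c*d[0]+s*d[1],-s*d[0]+c*d[1]])*1000).round(1)
for nm,f,P,g,fm in(('tubeW',W,cyl(.017,.106,.121),(.67,.163),blue),('tubeA',Q,cyl(.017,.106,.121),(.612,-.085),blue),('dish',Q,cyl(.027,.006,.017),(.625,-.011),red),('box',W,place(boxp(.083,.063,.037),0,0,.35)+[0,0,.006],(.612,.227),red),('bottle',W,np.vstack([cyl(.0205,.006,.062),cyl(.019,.062,.08)]),(.6146,.143),lambda c:outline_of('bottle',c)[0]['mask'])):
    for c in(ct,cs):
        m,ce,ar=blob(fm(c),pj(c,place(P,*g)).mean(0));print(nm,ar,loc(f,least_squares(lambda v:mom(pj(c,place(P,*v)))-ce,g,diff_step=1e-3).x))
E
python3 v.py
```

```text
tubeW 88 [ 33.9 -42.9]
tubeW 29 [ 38.8 -42.2]
tubeA 94 [  0.7 -44. ]
tubeA 29 [ 19.9 215.3]
dish 199 [ 1.5 33.3]
dish 49 [-70.5 243.2]
box 478 [ 3.8 38.9]
box 49 [-25.4  36.6]
bottle 201 [-23.9 -42.9]Traceback (most recent call last):
  File "v.py", line 10, in <module>
    m,ce,ar=blob(fm(c),pj(c,place(P,*g)).mean(0));print(nm,ar,loc(f,least_squares(lambda v:mom(pj(c,place(P,*v)))-ce,g,diff_step=1e-3).x))
                 ~~^^^
  File "v.py", line 8, in <lambda>
    for nm,f,P,g,fm in(('tubeW',W,cyl(.017,.106,.121),(.67,.163),blue),('tubeA',Q,cyl(.017,.106,.121),(.612,-.085),blue),('dish',Q,cyl(.027,.006,.017),(.625,-.011),red),('box',W,place(boxp(.083,.063,.037),0,0,.35)+[0,0,.006],(.612,.227),red),('bottle',W,np.vstack([cyl(.0205,.006,.062),cyl(.019,.062,.08)]),(.6146,.143),lambda c:outline_of('bottle',c)[0]['mask'])):
                                                                                                                                                                                                                                                                                                                                         ~~~~~~~~~~~~~~~~~~~~~~^^^
IndexError: list index out of range
```

View pics/f1.png

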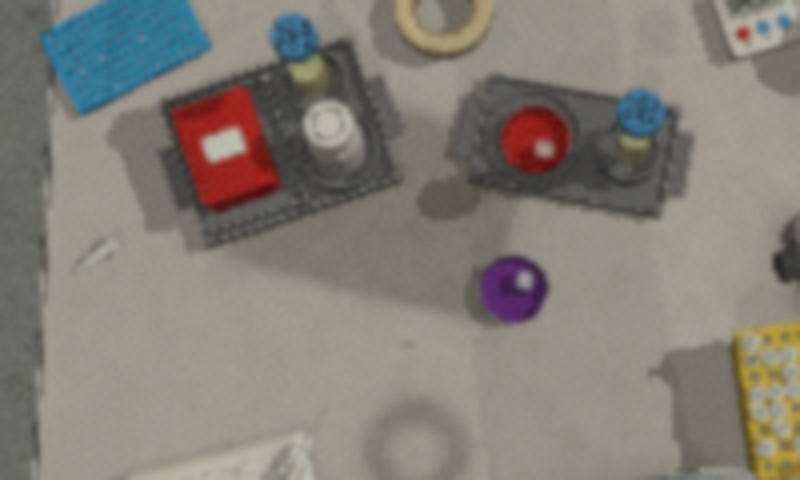

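View pics/f2.png

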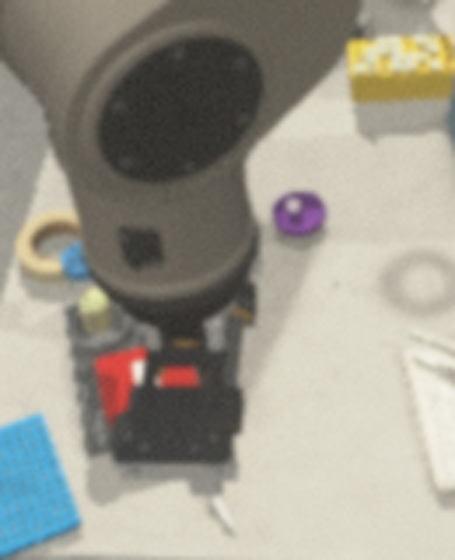

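The top view shows everything in its collar or pocket, within 4 mm of the target. The rack hasn't moved, and the arm is clear. The side view is partly hidden by the arm. I'm handing the job in.

```bash
python3 -c "
from bench import finish_job
print(finish_job())"
```

```text
the job is handed in; nothing more can be done
None
```

I made up both kits and handed the job in at about 29 s: each item measured within 4 mm of its pocket or collar centre in the final top view, and the yellow rack was not touched; no verdict came back.

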